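# Lay the firebrick on the torch hearth

## Task

The soft firebrick stands on its long edge on the bench in front of the steel hearth plate. Without picking it up, push it square against the plate's front edge, then push high on its face so that it tips over that edge and lies flat on the plate, and finally slide it home: flush against the aluminium fence below the torch, with neither end sticking out past the fence. Leave the glass ornament, the graphite paddle and the jar of rods standing or lying where they are.

Things in the scene. Friction and masses are not known exactly. Their poses are not given: they have to be found in the camera images.
- plate: Dark steel hearth plate fixed to the bench: 260 (x) x 300 (y) x 15 mm thick, z up. Origin on the bench under it; it reaches from x = -100 mm (front edge) to +160 mm and y = -150 to +150 mm. +x is the way the brick must be pushed. Carries the fence and, behind it, the torch.
- plate_edge (a point): Middle of the plate's front top edge (plate x = -100, y = 0, z = 15 mm): a 15 mm high step from the bench, the stop for the brick's foot and the edge it pivots on. The pushing fingers should rise as the brick leans, keeping to the upper part of its face: held low on the sloping face they jam. Axes as the plate's.
- fence_face (a point): Foot of the aluminium fence's front face, middle (plate x = 60, y = 0, z = 15 mm). Fence 12 mm thick, 280 mm long (y = -140 to +140), its top 45 mm above the bench. Axes as the plate's.
- torch_mouth (a point): Front end of the brass torch bolted behind the fence (plate x = 58, y = 0, z = 125 mm). Its level barrel, 34 mm thick, runs from here to +x; it clears the lying brick.
- brick: Loose cream soft firebrick 76 (x) x 230 (y) x 114 mm (z), 0.64 to 0.92 kg. Origin: centre of its underside as it stands on its long edge, z up, +x towards the plate, up to 0.2 rad askew. Friction about 0.27 to 0.41: pushed below 85 mm height it slides upright. Foot at the plate's edge, it falls over by itself past about 43 degrees of lean, then lies z along plate +x, top 91 mm above the bench.
- brick_center (a point): Centre of the brick, 57 mm along its z from its origin. With the brick home it lies near plate x = 3 mm, 53 mm above the bench.
- ornament: Loose blue glass ornament, a turned figure 44 mm across and 66 mm high, origin under its foot; stands near one end of the brick.
- paddle: Loose graphite paddle lying on the bench beside the plate: 70 x 45 x 12 mm graphite blade with a wooden handle, 200 mm long in all along its x; origin on its underside near the middle.
- rod_jar: Loose blue ceramic jar, 72 mm across and 100 mm high, with coloured glass rods up to about 200 mm high; origin under its foot; stands beside the torch end of the plate.
Things that resemble listed ones, but are neither listed nor needed, are in the scene too. Several things look just like the brick: the one meant starts farthest to the robot's left.

How it is judged (in metres and radians):
On the way, in this order (a step that is already met when the one before it is completed fails the run):
1. the brick, still upright, has its foot against the plate's front edge (gap at its middle under 8 mm, within 0.1 rad of square) (x of brick_center in the frame of plate between -0.146 and -0.125 m and angle between brick's own z axis and vertical below 0.25 rad and angle between the y axis of brick and the y axis of plate, either way round below 0.1 rad), for 0.05 s.
2. the brick lies flat on the plate (angle between brick's own z axis and vertical between 1.5 and 1.64 rad and z of brick_center in the frame of plate between 0.047 and 0.058 m and x of brick_center in the frame of plate above -0.09 m), for 0.3 s.
At the end, for the whole second after the job is handed in: The brick lies flat on the plate and at rest, its far face against the fence (gap at its middle within 5 mm, square within 0.06 rad), its ends not more than 3 mm past the fence's ends; ornament, paddle and jar within 30 mm of where they were (angle between brick's own z axis and vertical between 1.5 and 1.64 rad and z of brick_center in the frame of plate between 0.047 and 0.058 m and x of brick_center in the frame of plate above -0.002 m and y of brick_center in the frame of plate between -0.028 and 0.028 m and angle between the y axis of brick and the y axis of plate, either way round below 0.06 rad and linear speed of brick below 0.01 m/s and distance of each of ornament, rod_jar, paddle from where it was at the start of the episode below 0.03 m); the robot touches nothing.
It fails at once if the brick is picked up (its centre more than 100 mm above the bench) (z of brick_center in the frame of plate above 0.1 m).
It fails at once if the ornament is knocked over or pushed more than 30 mm (distance of ornament from where it was at the start of the episode above 0.03 m or angle between ornament's own z axis and vertical above 0.5 rad).
It fails at once if the rod_jar is knocked over or pushed more than 30 mm (distance of rod_jar from where it was at the start of the episode above 0.03 m or angle between rod_jar's own z axis and vertical above 0.5 rad).
It fails at once if the paddle is knocked over or pushed more than 30 mm (distance of paddle from where it was at the start of the episode above 0.03 m or angle between paddle's own z axis and vertical above 0.5 rad).
It also fails if it takes over 48 s, if anything falls off the work surface, if the arm or the gripper's body presses on something with over 40 N, if the wrist force passes 120 N, or if a joint passes its speed limit or range.

## Robot

A 6-joint arm with a two-finger parallel gripper is mounted at the origin on the work surface. World frame = base frame: x ahead of the robot, y to its left, z up, the work surface at z = 0. Lengths are in mm, angles in rad, forces in N, time in s.
With the tool pointing down it reaches from about 275 to 825 mm from the base axis. Payload 4.9 kg.
Tool frame: the origin (TCP) lies at the very end of the fingers, on their centre line; the grasp point (between the pads) lies 19 mm behind it; z points along the fingers, y is the line along which they close (so a half turn about z gives the same grasp; the last joint's range is limited). The gripper opens to 85 mm and grips with 20 to 120 N. Pads are 22 mm wide; open, the fingers measure 114 mm over their backs; the gripper's body (76 mm by 85 mm) begins 54 mm behind the grasp point. The pads swing forward as they close: fully open they stand 13 mm farther back than shut.
Start: joints at [1.196, 0.326, -0.193, 1.052, 0, 1.437], TCP at [131.157, 534.15, 231.281] pointing down, gripper open.
Joint ranges: [-2.65, 2.65], [-0.97, 1.79], [-1.3, 1.35], [-1.93, 2.1], [-1.47, 1.37], [-3.14, 3.14]. Speed limits (rad/s): [2.57, 2.57, 3.14, 3.14, 3.14, 3.14].

## Interface

Orientations are given as [roll, pitch, yaw] about the fixed x, y, z axes, in that order (R = Rz(yaw) Ry(pitch) Rx(roll)).
In Python, from bench import bot, solve_ik, imaging gives the robot as it stands. Calls block until the motion is done:
- bot.move_ptp(position, orientation): joint-space move of the TCP to a pose.
- bot.movel(position, rot=None, max_speed=150, threshold=None): straight line of the TCP; rot=None keeps the orientation; max_speed is the mean speed in mm/s. With threshold (N) it stops when the force on the tool has changed by that much, and returns True; else False.
- bot.move_j(angles): joint-space move.
- bot.grip(opening, effort=None): opening from 0.0 (shut) to 1.0 (fully open); effort is the grip in N (None keeps the last); returns when the fingers have stopped.
- bot.dwell(seconds).
- solve_ik(position, orientation): joint angles nearest the present ones, or None.
- bot.get_state(): the state.
- imaging.capture(name): name is "side" or "top"; returns the picture (480x640x3 uint8, blue, green, red); there is no depth.
- imaging.camera_model(name): a dict with "K" (3x3 intrinsics, pixels), "position" and "rotation" of the camera in the world. Camera axes: x right, y up, looking along -z (the intrinsics and any distortion apply to the point x, -y, -z); pixel columns grow to the right and rows downward; lengths in mm; the calibration is good to about 2 mm. A picture is of the moment at which its call begins. camera_model takes no time and is no camera call.
A pose or a line that the arm cannot do raises bot.IKError and nothing moves.
- bot.sign_off(): hands the job in; it is judged then, once.
The state is a dict: "t": time; "qpos": joint angles; "joint_velocities": joint speeds; "effort": joint torques, N m; "tcp_pos": TCP position; "orientation": TCP orientation; "contact_force": force on the tool from outside, world axes, zero at the start; "wrist_torque": the same for the moment, N m; "opening": opening from 0.0 (shut) to 1.0 (fully open); "gripper_force": force on a finger pad.
Only numpy, scipy, OpenCV 4.12 (cv2) and the standard library are available. Lean on these libraries where they do the work, as an engineer would, in place of code of your own. Each camera call takes 0.05 s, during which the arm holds its last target. There are 200 camera calls.

## Working session

There is one attempt and no reset: what is moved stays moved. The work goes in short steps, each a Python script; the robot and the scene stay as the last script left them, time stands still between calls to the robot, and variables do not carry over. Pictures are saved under pics/ and viewed, at most 10 in all, crops included, and the job is handed in when it is done.

```bash
mkdir -p pics; ls; python3 - <<'E'
from bench import bot, solve_ik, imaging
import cv2
for n in("top","side"):
    cv2.imwrite(f"pics/{n}0.png",imaging.capture(n)); print(imaging.camera_model(n))
print(bot.get_state())
E
```

```text
pics
{'K': array([[454.94587655,   0.        , 319.06180649],
       [  0.        , 454.94587655, 233.97698702],
       [  0.        ,   0.        ,   1.        ]]), 'position': array([371.85739046, -38.53657253, 969.98312138]), 'rotation': array([ 0.16489409,  0.00582134, -1.57736465])}
{'K': array([[536.32741698,   0.        , 318.76171652],
       [  0.        , 536.32741698, 233.55084952],
       [  0.        ,   0.        ,   1.        ]]), 'position': array([1004.92707673,  545.8650269 , 1042.59527731]), 'rotation': array([ 0.69289631, -0.00517691,  2.46930569])}
{'t': 0.1, 'qpos': array([ 1.19582370e+00,  3.26898286e-01, -1.93475754e-01,  1.05201394e+00,
       -1.69992091e-05,  1.43660808e+00]), 'joint_velocities': array([-0.00019519, -0.00034179,  0.00170251,  0.00030536,  0.00047826,
       -0.00045182]), 'effort': array([ 6.76853251e-04, -4.44238400e+01,  2.63037586e+01,  7.86391553e-03,
       -9.26441908e-05,  5.66424731e-06]), 'tcp_pos': array([130.94911761, 533.64334082, 230.56770092]), 'orientation': array([-3.14001303e+00, -1.96094788e-04,  2.90080813e+00]), 'contact_force': array([-0.26150089, -0.11527966, -0.4272001 ]), 'wrist_torque': array([-3.30010026e-05,  1.93614984e-02, -3.69865906e-02]), 'gripper_force': 0.0, 'opening': 0.9992556392648668}
```

View pics/top0.png

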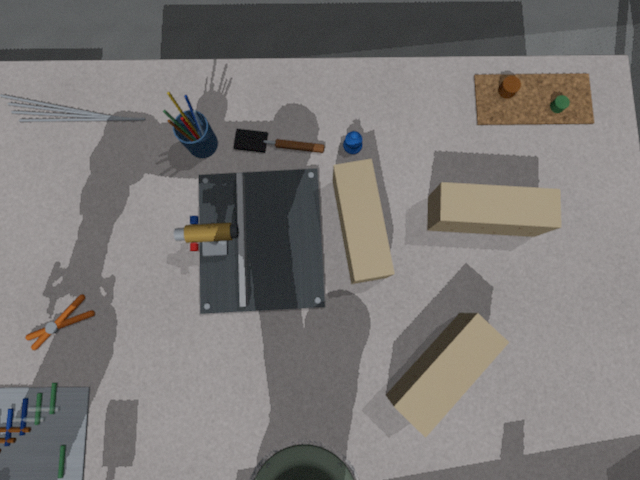

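View pics/side0.png

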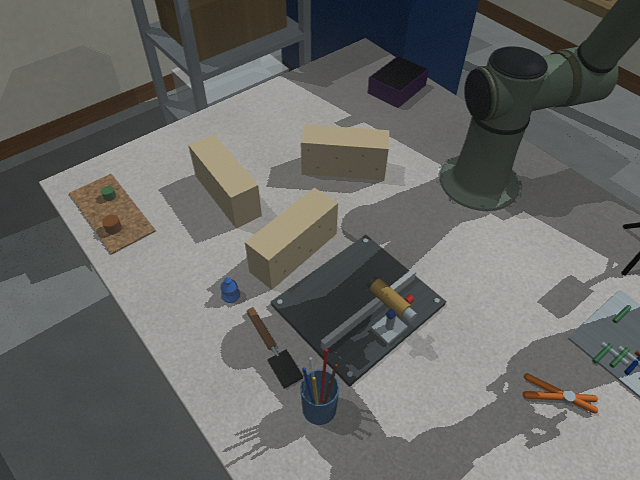

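The top view shows the plate with corners near (200,174), (320,168), (325,308) and (200,314), so plate +x points to image left. The target brick's top runs from (352,160) to (375,280), with the ornament at (353,142). I'll enlarge that area for measurement.

```bash
cat > h.py <<'E'
import numpy as np, cv2
from scipy.spatial.transform import Rotation as R
from bench import bot, solve_ik, imaging
def ray(n,u,v,z):
    c=imaging.camera_model(n);K=c["K"]
    d=R.from_euler('xyz',c["rotation"]).apply([(u-K[0,2])/K[0,0],-(v-K[1,2])/K[1,1],-1])
    p=np.array(c["position"]); return p+d*(z-p[2])/d[2]
def crop(n,x0,y0,w,h,s,name):
    im=imaging.capture(n)[y0:y0+h,x0:x0+w]
    cv2.imwrite(f"pics/{name}.png",cv2.resize(im,None,fx=s,fy=s,interpolation=cv2.INTER_CUBIC))
E
python3 -c "
from h import *
crop('top',190,125,210,200,3.8,'c1')"
```

```text
(no output)
```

View pics/c1.png

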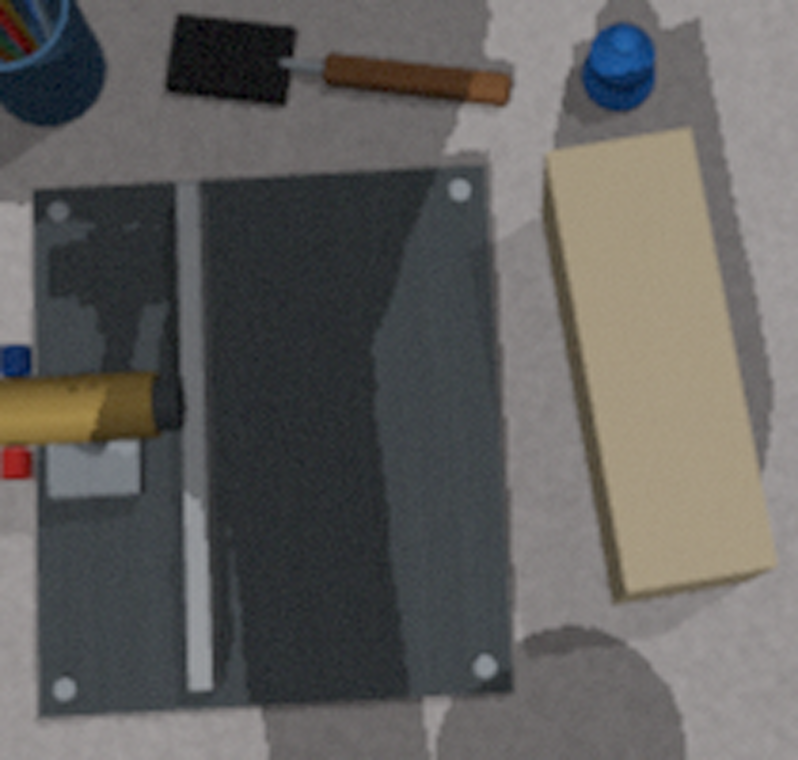

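The crop shows plate corners at (34,190), (487,167), (513,692), (40,716) and brick top corners at (548,155), (691,128), (776,567), (626,596). The ornament stands at about (620,80).

```bash
python3 - <<'E'
from h import *
f=lambda L,z:np.array([ray('top',190+(u+.5)/3.8-.5,125+(v+.5)/3.8-.5,z)[:2] for u,v in L])
def fit(W,B):
    W0=W.mean(0);B0=B.mean(0)
    H=sum(np.outer(b-B0,w-W0) for w,b in zip(W,B)); a=np.arctan2(H[0,1]-H[1,0],H[0,0]+H[1,1])
    c,s=np.cos(a),np.sin(a);M=np.array([[c,-s],[s,c]]); t=W0-M@B0
    return a,M,t,np.linalg.norm(W-(B@M.T+t),axis=1)
P=f([(34,190),(487,167),(513,692),(40,716)],15)
# plate +x = image left = world +y ; plate y = world -x (down)
r=fit(P,np.array([(160,-150),(-100,-150),(-100,150),(160,150)])); 
a,M,t,e=r; print('plate',P.round(1).tolist(),a,t,e)
b=f([(548,155),(691,128),(776,567),(626,596)],114)
rb=fit(b,np.array([(38,-115),(-38,-115),(-38,115),(38,115)]));print('brick',b.round(1).tolist(),rb[0],rb[2],rb[3])
print('brick in plate',(rb[2]-t)@M, rb[0]-a)
o=f([(620,80)],30);print('orn',o,(o-t)@M)
pd=f([(510,90),(500,72),(178,15),(168,92)],6);print('pad',(pd-t)@M)
E
```

```text
plate [[663.9, 227.6], [675.4, -32.2], [377.8, -44.6], [366.6, 213.4]] 1.6151572238564993 [522.25270394  61.08123745] [1.1530412  1.17364388 1.35660627 1.6091248 ]
brick [[650.1, -64.3], [663.9, -138.2], [437.4, -174.4], [423.6, -100.1]] 1.7309979648015004 [ 543.73348237 -119.25386772] [1.4552025  0.62327682 1.28840862 0.54484782]
brick in plate [-181.11028861  -13.4624425 ] 0.11584074094500107
orn [[ 721.40561931 -108.33346249]] [[-178.07973728 -191.44406867]]
pad [[-115.80047157 -197.5851555 ]
 [-110.54259406 -208.89234146]
 [  76.90060381 -254.08446583]
 [  83.74154568 -206.95863539]]
```

```bash
cat >> h.py <<'E'
A=1.6152; T=np.array([522.25,61.08]); M=np.array([[np.cos(A),-np.sin(A)],[np.sin(A),np.cos(A)]])
RPY=[np.pi,0,A]
W=lambda x,y,z:[*(M@[x,y]+T),z]
def lin(x,y,z,v=150,th=None): return bot.movel(W(x,y,z),RPY,max_speed=v,threshold=th)
def st(m=''):
    s=bot.get_state();p=s['tcp_pos'];q=(p[:2]-T)@M;f=s['contact_force'];g=f[:2]@M
    print(m,'t%.1f plate x %.1f y %.1f z %.1f'%(s['t'],*q,p[2]),'F',g.round(1),f[2].round(1))
E
python3 - <<'E'
from h import *
bot.move_ptp(W(-264,-12,230),RPY);st()
lin(-264,-12,47);st()
print(lin(-205,-12,47,60,25));st('pre')
crop('top',190,125,250,200,3,'c2')
E
```

```text
t3.1 plate x -263.2 y -12.3 z 230.0 F [ 0.5 -1. ] 0.2
 t4.5 plate x -264.4 y -12.7 z 47.8 F [ 0.  -0.1] -0.2
False
pre t5.6 plate x -205.3 y -12.3 z 47.0 F [-4.3 -1.7] 0.3
```

View pics/c2.png

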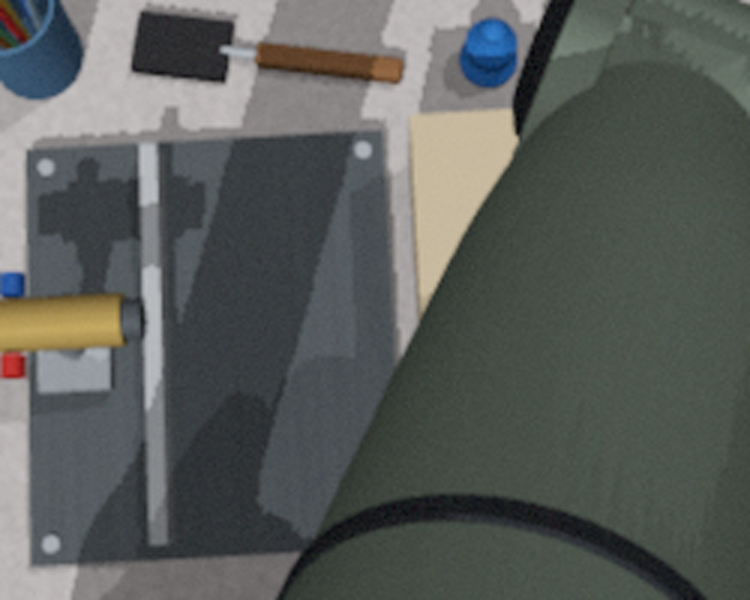

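The brick is now nearly square to the plate: its front top edge runs from (412,115) to (421,308) in the crop. I'll work out the gap and push it on to contact.

```bash
python3 - <<'E'
from h import *
for u,v in((412,115),(421,308),(512,109)):
    p=ray('top',190+(u+.5)/3-.5,125+(v+.5)/3-.5,114)[:2];print((p-T)@M)
for x in(-196,-191,-188,-186,-184):
    r=lin(x,-12,47,30,25);st(r)
crop('top',190,125,250,200,3,'c3');crop('side',180,150,280,210,2.8,'s3')
E
```

```text
[-117.82426094 -127.74185533]
[-116.66311931    0.3816021 ]
[-183.23474281 -128.36117942]
False t6.1 plate x -195.9 y -11.9 z 46.8 F [-2.9 -1.1] 1.0
False t6.4 plate x -190.9 y -11.9 z 46.9 F [-3.4 -0.7] 1.0
False t6.7 plate x -188.0 y -12.0 z 47.0 F [-3.  -0.5] 1.2
False t6.9 plate x -186.8 y -12.3 z 47.4 F [-5.9 -0.3] 3.4
False t7.2 plate x -185.7 y -12.8 z 47.9 F [-8.6  0.3] 4.7
```

View pics/s3.png

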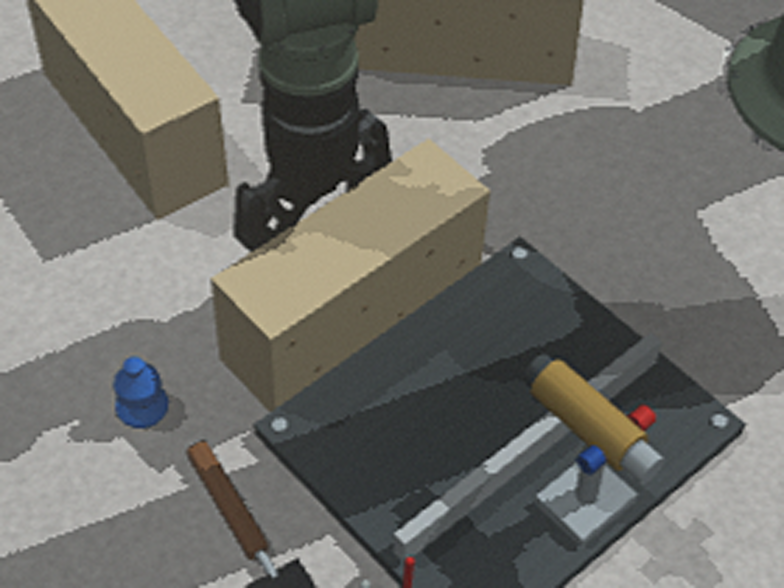

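View pics/c3.png

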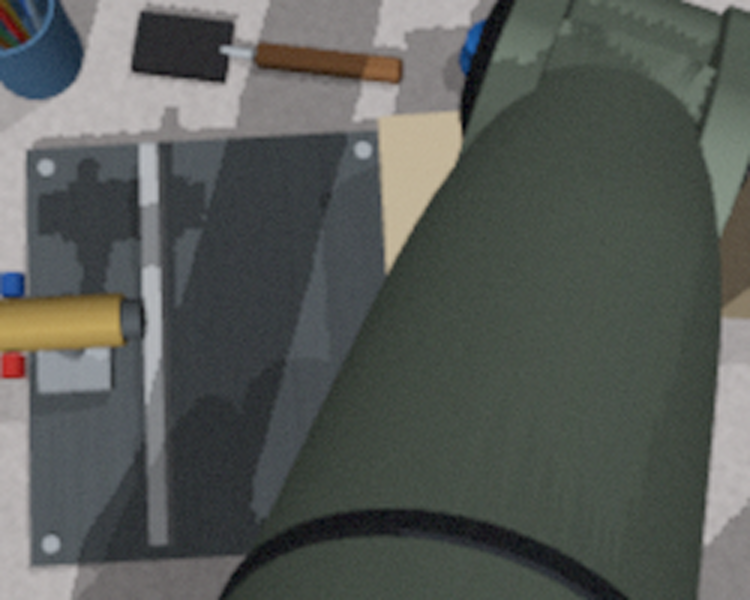

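Both views agree: the brick stands square with its foot on the plate edge (front edge from (378,118) to (385,270) in the top crop). The push force is rising, so it is seated. Now I'll tip it along the arc.

```bash
python3 - <<'E'
from h import *
lin(-194,-12,49,60); lin(-194,-12,90,100); st()
h=98
for d in range(0,56,5):
    c,s=np.cos(np.radians(d)),np.sin(np.radians(d))
    r=lin(-110-76*c+(h-15)*s,-12,15+76*s+(h-15)*c-8,50,30);st(f'{d} {r}')
    if r: break
bot.dwell(.3)
crop('side',180,150,280,210,2.8,'s4')
E
```

```text
t8.2 plate x -193.7 y -11.9 z 89.9 F [ 1.1 -0.1] 0.5
0 False t8.5 plate x -185.8 y -11.6 z 89.4 F [-2.   0.2] -1.7
5 False t8.8 plate x -178.3 y -12.1 z 96.6 F [-2.3 -0. ] -0.3
10 False t9.2 plate x -170.2 y -12.1 z 102.3 F [-2.4  0.4] -1.0
15 False t9.5 plate x -161.6 y -12.0 z 107.0 F [-1.   0.5] -0.4
20 False t9.9 plate x -152.6 y -12.0 z 111.1 F [-1.  -0.4] -0.4
25 False t10.2 plate x -143.4 y -12.0 z 114.5 F [-1.4  0.1] 0.7
30 False t10.6 plate x -133.9 y -12.0 z 117.0 F [-0.4 -0.1] 1.0
35 False t10.9 plate x -124.2 y -12.0 z 118.6 F [ 1.1 -0.4] -0.3
40 False t11.3 plate x -114.4 y -12.0 z 119.4 F [ 0.1 -0.5] -0.4
45 False t11.6 plate x -104.6 y -11.9 z 119.4 F [-0.7  0.4] 0.1
50 False t12.0 plate x -94.9 y -11.9 z 118.5 F [ 0.3 -0.1] 0.1
55 False t12.3 plate x -85.3 y -11.9 z 116.8 F [0.3 0.7] -0.3
```

View pics/s4.png

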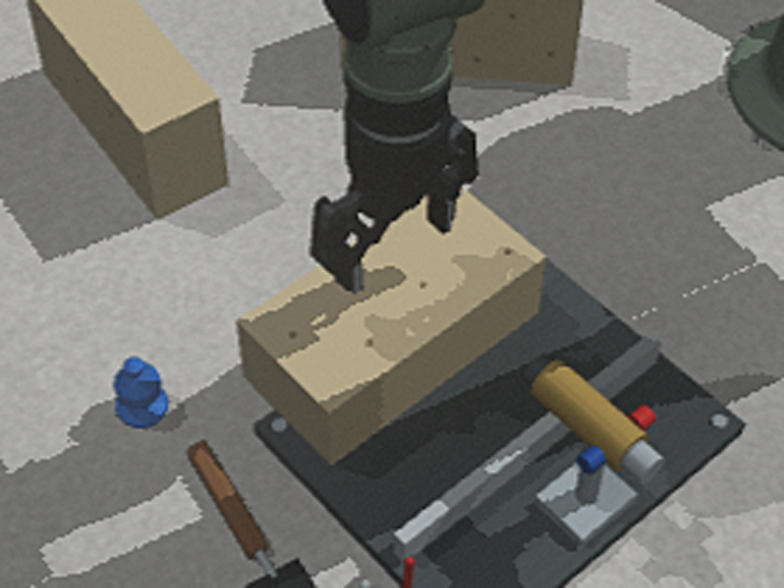

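The brick lies flat on the plate, with its near-left top corner at (240,320) and front corner at (330,405). Ornament and paddle have not moved. Next I'll go behind it, lower, and slide it home.

```bash
python3 - <<'E'
from h import *
lin(-95,-11,140); lin(-155,-11,140,200); lin(-155,-11,48,150); st()
lin(-72,-11,48,60,25); st('near')
for x in(-68,-65,-63,-61,-59):
    r=lin(x,-11,48,30,25);st(r)
    if -(bot.get_state()['contact_force'][:2]@M)[0]>9:break
lin(-110,-11,52,100); lin(-110,-11,150); lin(-240,-11,230,200); st()
crop('top',190,125,210,200,3.8,'c5')
E
```

```text
t14.2 plate x -154.7 y -11.5 z 48.5 F [-0.6 -0.3] 0.4
near t15.7 plate x -71.8 y -10.8 z 47.8 F [-1.  -0.2] 0.1
False t16.0 plate x -67.7 y -10.8 z 47.8 F [-1.5 -0.4] -0.0
False t16.3 plate x -64.5 y -10.8 z 47.8 F [-2.1 -0.9] -1.6
False t16.5 plate x -63.9 y -11.2 z 48.0 F [-5.2 -0. ] -1.3
False t16.8 plate x -63.9 y -11.1 z 48.2 F [-13.1   1.6] -0.2
 t19.1 plate x -239.2 y -10.4 z 229.0 F [-0.4  0.2] -0.3
```

View pics/c5.png

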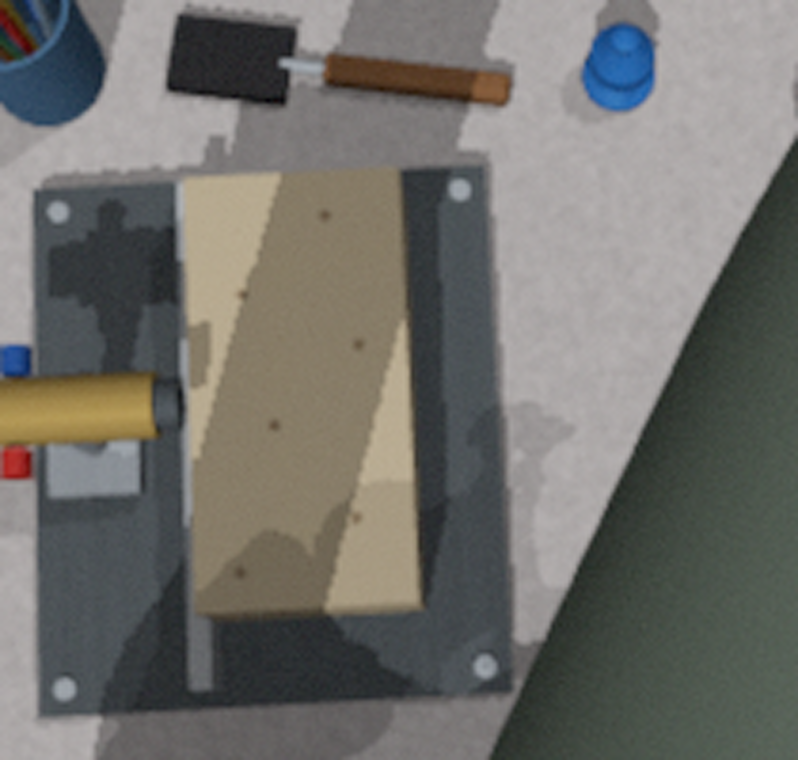

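The brick's top corners are at (183,177), (400,169), (421,607) and (197,612). I'll check its y position and squareness.

```bash
python3 - <<'E'
from h import *
P=np.array([(ray('top',190+(u+.5)/3.8-.5,125+(v+.5)/3.8-.5,91)[:2]-T)@M for u,v in((183,177),(400,169),(421,607),(197,612))])
print(P.round(1),P.mean(0))
E
```

```text
[[  61.2 -127.7]
 [ -53.5 -126. ]
 [ -54.4  104.6]
 [  59.1  101.3]] [  3.10120995 -11.94023551]
```

```bash
python3 -c "
from h import *
print(bot.sign_off())"
```

```text
the job is handed in; nothing more can be done
None
```

I handed the job in with the brick flat on the plate, tight against the fence, square to about 0.01 rad and about 12 mm off centre, which keeps both ends inside the fence; in the pictures the ornament, paddle and jar hadn't moved, but sign-off returned no verdict.

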